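# Set a casement stay on its third hole

## Robot

A 6-joint arm with a two-finger parallel gripper is mounted at the origin on a cart in front of the work surface, level with it; the furniture and walls round the work are solid. World frame = base frame: x ahead of the robot, y to its left, z up, the work surface at z = 0. Lengths are in m, angles in rad, forces in N, time in s.
With the tool pointing down it reaches from about 0.375 to 0.925 m from the base axis. Payload 5.7 kg.
Tool frame: the origin (TCP) lies on the centre line of the jaws, within the pads' length; the fingertips stand robot.finger_overhang ahead of it and the grasp point (between the pads) lies 3 mm ahead of it (robot.finger_overhang is the distance from the TCP to the fingertips, in m); z points along the fingers, y is the line along which they close (so a half turn about z gives the same grasp; the last joint's range is limited). The gripper opens to 85 mm and grips with 20 to 120 N. Pads are 22 mm wide; open, the fingers measure 114 mm over their backs; the gripper's body (76 mm by 85 mm) begins 54 mm behind the grasp point. The pads swing forward as they close: fully open they stand 13 mm farther back than shut.
Start: joints at [-1.347, 0.359, 1.51, -0, 1.272, -0.115], TCP at [0.199, -0.566, 0.253] pointing down, gripper open.
Joint ranges: [-2.97, 2.97], [-1.01, 2.36], [0.21, 2.38], [-0.96, 4.11], [0.2, 2.71], [-2.98, 2.98]. Speed limits (rad/s): [2.39, 2.39, 3.14, 3.14, 3.14, 3.14].

## Interface

Orientations are given as a unit quaternion [x, y, z, w].
In Python, from workcell import robot, snapshot, get_calibration gives the robot as it stands. The module is installed in compiled form; this text tells all that it offers.
- The arm moves only by the tool play_rows, never from a script. Its argument "moves" is a list of rows, each a list of 2 entries, a list of its own where there are three numbers: the shift along the world's x, y, z scaled (see below), then the turn, a rotation vector about the world's x, y, z scaled (see below). In form: [[[x, y, z], [ax, ay, az]], ...]. A call has 1 to 10 rows; each row shifts and turns the commanded pose from where the row before left it; what a row does not reach is not made up. The controller multiplies each number of a shift by 0.2 m and each number of a turn by pi/2 rad. A row lasts 1/8 s, in which the tool goes at most 62.5 mm and 10.7 degrees, less where a joint would pass 70% of its speed; a pose out of reach is approached as far as the arm can. A call with a number of a shift or a turn outside -1 to 1 is refused whole. A call with a gripper value outside its range is refused whole. "gripper" is the closure, from -1 (fully open) to 1 (shut), set as the call begins (left out, the last holds). The fingers move at their own pace and stop on an object; "squeeze" is the grip in N (left out, the last holds). Time passes only in rows, so rows that do not move let the fingers close. It gives the time, the measured TCP pose, the force, the opening and the grip force at its end, in the units of the state.
- robot.read_state(): the state, without advancing time (a new reading comes with each control period).
- snapshot(name): name is "scene" or "side" or "wrist"; returns (picture, depth): 384x512x3 uint8, red, green, blue; 384x512 float32, m along the optical axis (not along the pixel's ray), 0 where there is no reading.
- get_calibration(name): a dict with "fx", "fy", "cx", "cy" (pixels), "k1" (the pictures are not rectified: a ray, as slopes to the right and down, at radius r is drawn at 1 + k1 r^2 times it, then the intrinsics apply), "extrinsics" (4x4, takes a point from camera to world coordinates); the wrist camera has in their place "T_tool_cam" (4x4, takes a point from camera to tool coordinates, whose origin is the TCP and whose axes are the flange's). Camera axes: x right, y down, z forward; pixel columns grow to the right and rows downward; lengths in m; the calibration is good to about 2 mm. A picture is of the moment at which its call begins: read the wrist's pose just before it. get_calibration takes no time and is no camera call.
- robot.job_done(): hands the job in; it is judged then, once.
The state is a dict: "clock": time; "joints": joint angles; "joint_vel": joint speeds; "joint_torque": joint torques, N m; "ee_pos": TCP position; "orientation": TCP orientation; "force": force on the tool from outside, world axes, zero at the start; "moment": the same for the moment, N m; "width": opening from 0.0 (shut) to 1.0 (fully open); "finger_force": force on a finger pad.
Only numpy, scipy, OpenCV 4.12 (cv2) and the standard library are available. Lean on these libraries where they do the work, as an engineer would, in place of code of your own. Each camera call takes 0.05 s, during which the arm holds its last target. There are 200 camera calls.

## Task

Hold this small casement window open for airing: take the brass stay by its knob, lift it, push the sash outward, and drop the third hole from the pivot over the peg on the sill so the stay lies fully down and keeps the sash open on its own. Feel for the peg gently rather than forcing the bar down on it, do not let the sash slam, and leave the things lying around where they are.

Things in the scene. Friction and masses are not known exactly. Their poses are not given: they have to be found in the camera images.
- frame: Wooden casement frame upright on the bench, fixed, 266 wide (y) x 150 high (z) mm. Origin: centre of its underside. -x is the room side with stay and peg (towards the robot), +x outdoors, +y along the sill to the hinge side. Sill: top at z = 40 mm, x = -62 to 54 mm; jambs and head reach in to x = -12 mm.
- sash_hinge (a point): Vertical hinge axis of the sash at sill height: frame coordinates x = 24, y = 103, z = 40 mm. The stay's pivot sits on the sash at (x, y) = (-36, -150) mm from this axis while the sash is shut, and turns counter-clockwise (seen from above) about it as the sash opens.
- sash (a joint): Opening angle of the dark wooden glazed sash (200 mm wide), rad; 0 = shut, grows as it swings outward, away from the robot; stop at 1.65. A closing spring in the hinges (0.45 N m per rad) with 0.10 N m of friction pulls it back to about 0.2 rad or less whenever nothing holds it.
- stay_swivel (a joint): Swivel of the stay about its upright pivot on the sash, rad, free to turn between -1.5 and 1.5. The bar's direction from pivot to knob is the frame's -x turned counter-clockwise (seen from above) by sash + stay_swivel.
- stay: Brass stay bar, 20 mm wide, 5 thick, 0.16 kg. Origin at the pivot, mid thickness; its -x runs along the bar to the knob, z up. Four 10.5 mm round holes 92, 116, 140 and 164 mm from the pivot. The pivot also lets the bar be lifted, up to 0.6 rad; it falls back by its weight. Lying down it is level, underside 46 mm above the bench (6 above the sill).
- knob (a point): Centre of the brass ball knob, 22 mm in diameter, on a 9 mm stem on top of the stay's free end: 212 mm from the pivot along the bar and 44.5 mm above the bar's mid thickness, 93 mm above the bench when the bar lies down. Grip here; the ball can turn between the fingers.
- third_hole (a point): Centre of the third hole counted from the pivot (second from the knob), at the bar's underside, 140 mm from the pivot.
- sill_edge (a point): Point on the sill's front top edge (frame x = -62, y = 28, z = 40 mm), in line with the peg. The peg: rigid upright brass pin, 8 mm diameter, nearly flat tip 17 mm above the sill (11 above a lying bar's underside), on a slotted plate fixed by eye: it stands 17 to 45 mm from this edge straight along the frame's +x. Over 25 N between bar and peg damages them.
- sander: Cork and red wood sanding block, 64 x 106 x 31 mm, lying on the bench at the front right; not to be disturbed. Origin at its underside centre.
- tape: Roll of masking tape lying flat, 87 mm across, 25 high, on the bench to the right of the window; not to be disturbed. Origin at its underside centre.
- glue: White glue bottle with a red nozzle, 55 mm across and 172 high, upright on the bench to the left behind the window; not to be disturbed. Origin at its underside centre.

How it is judged:
On the way, in this order (a step that is already met when the one before it is completed fails the run):
1. the stay is lifted by its knob and the sash pushed well open (value of joint sash above 0.45 rad and z of third_hole in the frame of frame above 0.054 m and contact force between the fingers and stay above 0.5 N), for 0.1 s.
2. the third hole is over the peg and the stay fully down (z of third_hole in the frame of frame below 0.0485 m and horizontal distance between third_hole and peg_c0 below 0.003 m), for 0.3 s.
At the end, for the whole second after the job is handed in: The peg stands in the third hole (hole and peg centres within 3 mm seen from above), the stay lies fully down (underside of the bar at that hole less than 48.5 mm above the frame's underside; 46 mm when level), the stay alone holds the sash open (0.52 to 0.92 rad), all at rest (all of step 2 and value of joint sash between 0.52 and 0.92 rad and linear speed of stay below 0.02 m/s); the robot touches nothing.
It fails at once if the bar is forced against the peg with more than 25 N (contact force between stay and peg_c0 above 25 N).
It fails at once if the sash slams (closes faster than 1.2 rad/s) (velocity of joint sash below -1.2 rad/s).
It fails at once if the sanding block, the roll of tape or the glue bottle is moved by more than 20 mm (distance of any of sander, tape, glue from where it was at the start of the episode above 0.02 m).
It fails at once if the glue bottle is tipped (angle between glue's own z axis and vertical above 0.3 rad).
It also fails if it takes over 67 s, if anything falls off the work surface, if the arm or the gripper's body presses on something with over 40 N, if the wrist force passes 120 N, or if a joint passes its speed limit or range.

## Working session

There is one attempt and no reset: what is moved stays moved. The work goes in short steps, Python scripts to look and compute and a tool call to move; the robot and the scene stay as the last step left them, time stands still between calls to the robot, and variables do not carry over. Pictures are saved under pics/ and viewed, at most 10 in all, crops included, and the job is handed in when it is done.

Besides the shell and the picture viewer there is one more tool, called after "Request:" as name(argument=value, ...), one argument or row to a line, values as JSON. play_rows: Moves the arm, as the interface text tells. Shifts and turns lie within -1 to 1; 1 stands for 0.2 m of shift or pi/2 rad of turn. Its arguments: {"type":"object","properties":{"moves":{"type":"array"},"gripper":{"type":"number"},"squeeze":{"type":"number"}},"required":["moves"]}

```bash
mkdir -p pics
cat > h.py <<'E'
import numpy as np, cv2, pickle
from scipy.spatial.transform import Rotation as R
from workcell import robot, snapshot, get_calibration
def take(cam,tag):
    s=robot.read_state(); p,d=snapshot(cam); c=get_calibration(cam)
    if cam=='wrist':
        T=np.eye(4);T[:3,:3]=R.from_quat(s['orientation']).as_matrix();T[:3,3]=s['ee_pos'];E=T@np.array(c['T_tool_cam'])
    else: E=np.array(c['extrinsics'])
    c=dict(c);c['E']=E
    np.savez(f'pics/{tag}.npz',p=p,d=d); pickle.dump(c,open(f'pics/{tag}.pkl','wb'))
    cv2.imwrite(f'pics/{tag}.png',p[:,:,::-1]); return p,d,c
def load(tag):
    z=np.load(f'pics/{tag}.npz'); return z['p'],z['d'],pickle.load(open(f'pics/{tag}.pkl','rb'))
def ray(c,u,v):
    K=np.array([[c['fx'],0,c['cx']],[0,c['fy'],c['cy']],[0,0,1.]])
    q=cv2.undistortPoints(np.array([[[u,v]]],float),K,np.array([c['k1'],0,0,0.]))[0,0]
    return np.array([q[0],q[1],1.])
def at_z(c,u,v,z):
    o=c['E'][:3,3]; r=c['E'][:3,:3]@ray(c,u,v); return o+r*(z-o[2])/r[2]
def at_d(c,d,u,v): 
    return c['E'][:3,3]+c['E'][:3,:3]@(ray(c,u,v)*d[int(round(v)),int(round(u))])
def tri(obs):
    A=np.zeros((3,3));b=np.zeros(3);L=[]
    for c,u,v in obs:
        r=c['E'][:3,:3]@ray(c,u,v);r/=np.linalg.norm(r);P=np.eye(3)-np.outer(r,r);A+=P;b+=P@c['E'][:3,3];L.append((P,c['E'][:3,3]))
    x=np.linalg.solve(A,b);return x,[round(1e3*np.linalg.norm(P@(x-o)),1) for P,o in L]
def proj(c,X):
    q=np.linalg.inv(c['E'])@np.append(X,1);a=q[:2]/q[2];a=a*(1+c['k1']*(a@a));return [round(c['fx']*a[0]+c['cx'],1),round(c['fy']*a[1]+c['cy'],1)]
E
python3 - <<'E'
from h import *
a=[take(n,n+'0') for n in('scene','side')]
for p,d,c in a: print(c['E'][:3,3],c['fx'])
cv2.imwrite('pics/both.png',cv2.resize(np.vstack([a[0][0],a[1][0]])[:,:,::-1],None,fx=.78,fy=.78))
print(robot.read_state(),robot.finger_overhang)
E
```

```text
[-0.1337386   0.54083654  0.77573134] 443.3602514544329
[0.44272027 0.90653434 0.56386196] 353.55301309306634
{'clock': 0.1, 'joints': array([-1.34709742e+00,  3.59428343e-01,  1.51133428e+00, -8.02014300e-06,
        1.27251096e+00, -1.15092635e-01]), 'joint_vel': array([ 1.09713743e-03, -7.17227849e-04, -1.49991354e-03, -3.37356574e-03,
        1.92880546e-05, -1.96882801e-04]), 'joint_torque': array([ 2.32966322e-04, -5.28653240e+01, -2.79351264e+01, -2.61166788e-04,
        5.09415229e-03, -1.41724951e-05]), 'ee_pos': array([ 0.19927239, -0.56532243,  0.25253654]), 'orientation': array([ 9.85686265e-01,  1.68587902e-01, -4.94435790e-05, -8.39013881e-04]), 'force': array([-0.46066195, -0.44818578, -1.50400655]), 'moment': array([ 0.01003857,  0.031367  , -0.01747397]), 'finger_force': 0.0, 'width': 1.0034428118483711} 0.022
```

View pics/both.png

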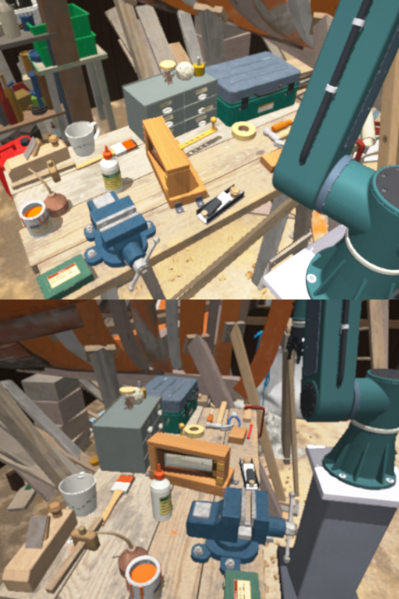

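The scene view shows the frame around (175,160), seen nearly end-on, with the glue to its left and the tape to its right. I'll enlarge both views.

Run:
```python
from h import *
a,b=load('scene0')[0][140:290,170:330],load('side0')[0][160:260,175:315]
A=cv2.resize(a,None,fx=4,fy=4,interpolation=cv2.INTER_CUBIC);cv2.imwrite('pics/c1.png',A[:,:,::-1])
p,d,c=load('scene0')
for u,v in [(224,175),(205,150),(222,160)]:print(at_d(c,d,u,v))
p,d,c=load('side0')
for u,v in [(200,178),(290,190)]:print(at_d(c,d,u,v))
```

```text
[0.74550087 0.05255065 0.01050228]
[0.69586563 0.13039334 0.15319925]
[0.81327565 0.01906366 0.00930621]
[0.69273156 0.16911601 0.14860953]
[0.46989489 0.18890915 0.14911861]
```

View pics/c1.png

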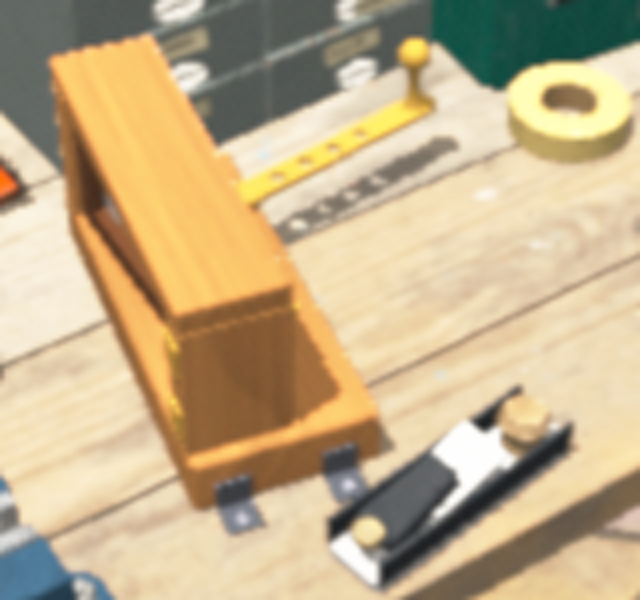

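The scene crop shows the knob at crop (413,52), the four holes in the bar, the frame head's corners at (50,60), (155,38), (292,290) and (180,320), and the sill's front corner at (378,408). The stay points toward world -y. The peg is hidden.

Run:
```python
from h import *
p,d,c=load('scene0')
f=lambda x,y,z:print((x,y),at_z(c,170+x/4,140+y/4,z).round(4))
for q in[(50,60),(155,38),(292,290),(180,320)]:f(*q,.15)
f(378,408,.04);f(188,465,.04)
f(413,52,.093)
for q in[(276,170),(305,156),(333,142),(361,128)]:f(*q,.051)
print(at_d(c,d,170+413/4,140+52/4))
print(at_d(c,d,170+270/4,140+175/4), at_d(c,d,170+398/4,140+110/4))
```

```text
(50, 60) [0.7118 0.1851 0.15  ]
(155, 38) [0.6969 0.1194 0.15  ]
(292, 290) [0.4517 0.1749 0.15  ]
(180, 320) [0.4643 0.2354 0.15  ]
(378, 408) [0.4424 0.124  0.04  ]
(188, 465) [0.4649 0.237  0.04  ]
(413, 52) [ 0.6612 -0.056   0.093 ]
(276, 170) [0.6491 0.0622 0.051 ]
(305, 156) [0.6511 0.0381 0.051 ]
(333, 142) [0.6535 0.0141 0.051 ]
(361, 128) [ 0.656  -0.0104  0.051 ]
[ 0.6514491  -0.04869615  0.10136574]
[0.69873954 0.03687401 0.00279669] [ 0.65365233 -0.03935086  0.05576862]
```

Run:
```python
from h import *
print(np.array(get_calibration('wrist')['T_tool_cam']).round(3),get_calibration('wrist')['fx'])
```

```text
[[-0.    -0.947 -0.322  0.083]
 [ 1.    -0.     0.     0.001]
 [-0.    -0.322  0.947 -0.121]
 [ 0.     0.     0.     1.   ]] 270.6502816393056
```

Request:
play_rows(
  moves=[
    [[0.15,0.2,0.08],[0,0,0.066]],
    [[0.15,0.2,0.08],[0,0,0.066]],
    [[0.15,0.2,0.08],[0,0,0.066]],
    [[0.15,0.2,0.08],[0,0,0.066]],
    [[0.15,0.2,0.05],[0,0,0.066]],
    [[0.15,0.2,0.05],[0,0,0.066]],
    [[0.15,0.2,0],[0,0,0.066]],
    [[0.15,0.2,0],[0,0,0.066]],
    [[0.15,0.2,0],[0,0,0.066]],
    [[0.15,0.2,0],[0,0,0.066]],
  ],
)

```text
clock: 1.35
ee_pos: [0.5, -0.1643, 0.337]
orientation: [0.772, 0.636, -0.0, -0.0]
force: [1.2, -0.1, -0.0]
width: 1.001
finger_force: 0.0
```

Request:
play_rows(
  moves=[
    [[0.15,0.22,0],[0,0,0]],
    [[0.15,0.22,0],[0,0,0]],
    [[0,0.22,0],[0,0,0]],
    [[0,0,0],[0,0,0]],
  ],
)

```text
clock: 1.85
ee_pos: [0.559, -0.031, 0.3366]
orientation: [0.771, 0.636, -0.0, -0.001]
force: [-0.4, -0.3, -0.2]
width: 1.002
finger_force: 0.0
```

Run:
```python
from h import *
p,d,c=take('wrist','w0')
cv2.imwrite('pics/w0b.png',cv2.resize(p[:,:,::-1],(800,600),interpolation=cv2.INTER_CUBIC))
print(robot.read_state()['ee_pos'])
```

```text
[ 0.5590744  -0.03267937  0.33678374]
```

View pics/w0b.png

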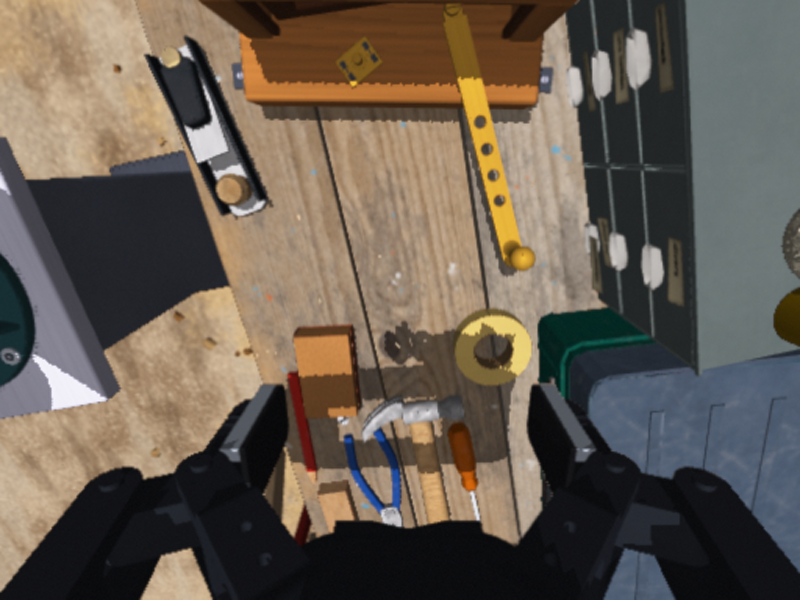

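The wrist view shows the peg plate at (360,58), the pivot at (452,10), the four holes from (480,122) to (499,200), the knob at (522,258), and the sill front edge from (248,103) to (537,106). I'll take a second, closer wrist view.

Request:
play_rows(
  moves=[
    [[0,0.2,-0.2],[0,0,0]],
    [[0,0.1,-0.2],[0,0,0]],
    [[0,0,0],[0,0,0]],
    [[0,0,0],[0,0,0]],
  ],
)

```text
clock: 2.4
ee_pos: [0.5601, 0.0247, 0.2582]
orientation: [0.773, 0.634, 0.0, 0.001]
force: [0.7, 0.6, 0.1]
width: 0.997
finger_force: 0.0
```

Run:
```python
from h import *
p,d,c=take('wrist','w1')
q=load('w0')[0]
a=cv2.resize(q[0:180,145:365],None,fx=2.6,fy=2.6,interpolation=cv2.INTER_CUBIC)
cv2.imwrite('pics/w0c.png',cv2.resize(q[0:180,145:365],None,fx=3.3,fy=3.3,interpolation=cv2.INTER_CUBIC)[:,:,::-1])
cv2.imwrite('pics/w1c.png',cv2.resize(p[0:230,100:400],None,fx=2.6,fy=2.6,interpolation=cv2.INTER_CUBIC)[:,:,::-1])
```

```text
(no output)
```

View pics/w0c.png

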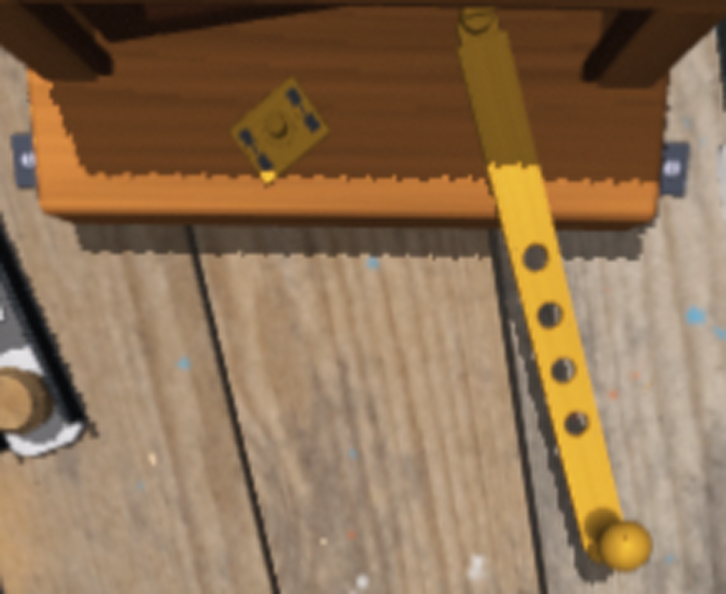

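View pics/w1c.png

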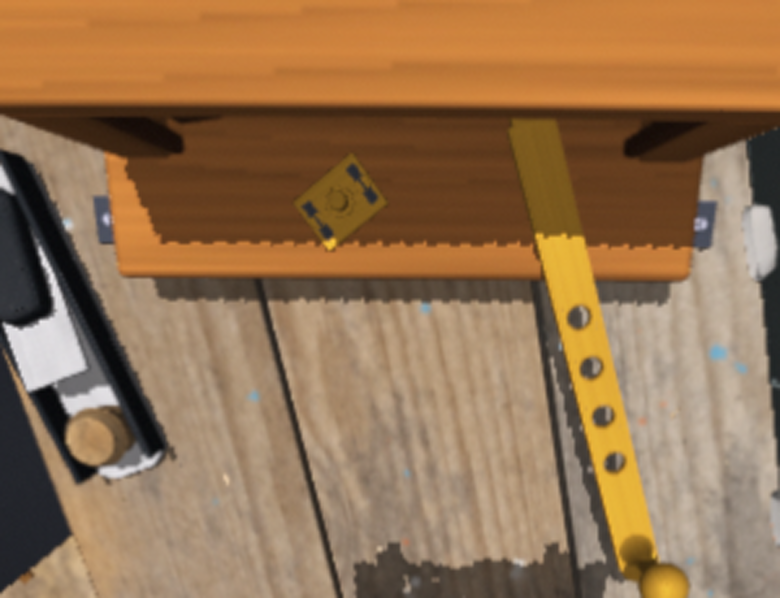

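The crops show:
- w0c: peg tip at (278,123), holes (536,257), (550,315), (564,371), (577,424), knob (626,545), pivot (478,20).
- w1c: peg tip at (339,200), holes (580,317) to (615,462), knob (665,582).

```bash
cat > m.py <<'E'
from h import *
p0,d0,c0=load('w0');p1,d1,c1=load('w1');s,ds,cs=load('scene0')
A=lambda x,y:(c0,145+(x+.5)/3.3-.5,(y+.5)/3.3-.5)
B=lambda x,y:(c1,100+(x+.5)/2.6-.5,(y+.5)/2.6-.5)
C=lambda x,y:(cs,170+(x+.5)/4-.5,140+(y+.5)/4-.5)
P=lambda n,o,z:print(n,*[a if isinstance(a,list) else a.round(4) for a in tri(o)],*[at_z(*q,z)[:2].round(4) for q in o])
P('peg',[A(278,123),B(339,200)],.057)
P('h1',[A(536,257),B(580,317),C(276,170)],.051)
P('h2',[A(550,315),B(592,368),C(305,156)],.051)
P('h3',[A(564,371),B(603,416),C(333,142)],.051)
P('h4',[A(577,424),B(615,462),C(361,128)],.051)
P('knob',[A(626,545),B(665,582),C(413,52)],.093)
P('sillL',[A(42,212),B(120,275),C(378,408)],.04)
P('sillR',[A(655,217),B(690,278)],.04)
print('pivot',at_z(*A(478,20),.055))
print('scene head',at_z(*C(155,38),.15),at_z(*C(292,290),.15))
E
python3 m.py
```

```text
peg [0.5495 0.1365 0.0569] [np.float64(0.1), np.float64(0.1)] [0.5496 0.1364] [0.5494 0.1365]
h1 [0.643  0.068  0.0587] [np.float64(0.4), np.float64(1.0), np.float64(0.8)] [0.6445 0.068 ] [0.6447 0.0681] [0.651  0.0622]
h2 [0.6456 0.0443 0.0583] [np.float64(0.4), np.float64(1.3), np.float64(1.2)] [0.6472 0.044 ] [0.6473 0.0442] [0.653  0.0381]
h3 [0.6483 0.0207 0.0579] [np.float64(0.7), np.float64(1.7), np.float64(1.6)] [0.6502 0.0199] [0.6498 0.0207] [0.6555 0.014 ]
h4 [ 0.6511 -0.0029  0.0578] [np.float64(0.6), np.float64(2.1), np.float64(2.4)] [ 0.653  -0.0037] [ 0.6529 -0.003 ] [ 0.658  -0.0105]
knob [ 0.6579 -0.0497  0.0972] [np.float64(0.3), np.float64(2.6), np.float64(2.3)] [ 0.659  -0.0511] [ 0.6593 -0.0491] [ 0.6632 -0.0562]
sillL [0.4423 0.1262 0.0423] [np.float64(0.2), np.float64(0.7), np.float64(0.9)] [0.4417 0.1267] [0.4417 0.127 ] [0.4438 0.1241]
sillR [0.6979 0.0746 0.0427] [np.float64(0.1), np.float64(0.1)] [0.6986 0.0747] [0.699  0.0744]
pivot [0.63364863 0.15686652 0.055     ]
scene head [0.6988414  0.11934692 0.15      ] [0.4531295  0.17492421 0.15      ]
```

```bash
cat > plan.py <<'E'
import numpy as np
xf=np.array([.1993,.9799]);yf=np.array([-.9799,.1993]);O=np.array([.5826,.1615])
H=O+.024*xf+.103*yf; peg=np.array([.5495,.1365])
def rot(v,a):return np.array([v[0]*np.cos(a)-v[1]*np.sin(a),v[0]*np.sin(a)+v[1]*np.cos(a)])
def pivot(s):return H+rot(-.036*xf-.15*yf,s)
def knob(s,phi,a):  # phi=sash+swivel
    b=rot(-xf,phi);return np.append(pivot(s)+b*(.212*np.cos(a)-.0445*np.sin(a)),.0485+.212*np.sin(a)+.0445*np.cos(a))
def hole(s,phi,a,r=.14):
    b=rot(-xf,phi);return pivot(s)+b*(r*np.cos(a)+.0025*np.sin(a))
def solve(a,peg=peg):  # sash with hole over peg
    from scipy.optimize import brentq
    L=.14*np.cos(a)+.0025*np.sin(a)
    s=brentq(lambda s:np.linalg.norm(pivot(s)-peg)-L,.2,1.3)
    v=peg-pivot(s);phi=np.arctan2(v[1],v[0])-np.arctan2(-xf[1],-xf[0]);phi=(phi+np.pi)%(2*np.pi)-np.pi
    return s,phi
E
python3 - <<'E'
from plan import *
from h import *
for s in(.1,.133,.16):print(s,pivot(s))
print('now',knob(.133,.319,0))
for a in(0,.05,.08,.11,.16,.2):
    s,f=solve(a);print(a,round(s,3),round(f,3),round(f-s,3),knob(s,f,a).round(4))
p,d,c=load('w0')
vv,uu=np.mgrid[0:300:4,0:512:4];X=np.array([at_d(c,d,u,v) for u,v in zip(uu.ravel(),vv.ravel()) if d[v,u]>0])
m=(X[:,2]>.05)&(X[:,0]>.6)&(X[:,1]<.1)&(X[:,1]>-.25)&(X[:,2]<.25)&(X[:,0]<.8)
Y=X[m];
for y in np.arange(-.25,.1,.05):
    k=(Y[:,1]>=y)&(Y[:,1]<y+.05)&(Y[:,0]>.67)
    if k.any():print(round(y,2),Y[k][np.argmin(Y[k][:,0])].round(3))
E
```

```text
0.1 [0.63207151 0.15465742]
0.133 [0.63367124 0.15948964]
0.16 [0.63486093 0.16348083]
now [ 0.6587017  -0.05101946  0.093     ]
0 0.711 -0.456 -1.167 [0.5056 0.0795 0.093 ]
0.05 0.711 -0.456 -1.167 [0.507  0.0814 0.1035]
0.08 0.708 -0.458 -1.166 [0.5079 0.0827 0.1098]
0.11 0.705 -0.461 -1.166 [0.5087 0.0841 0.116 ]
0.16 0.696 -0.469 -1.165 [0.51   0.0866 0.1262]
0.2 0.686 -0.478 -1.164 [0.5111 0.0888 0.1342]
-0.25 [ 0.699 -0.203  0.156]
-0.2 [ 0.676 -0.187  0.08 ]
-0.15 [ 0.688 -0.149  0.091]
-0.1 [ 0.718 -0.09   0.096]
-0.05 [ 0.719 -0.043  0.101]
-0.0 [0.748 0.043 0.179]
0.05 [0.735 0.098 0.132]
```

Request:
play_rows(
  gripper=-0.06,
  squeeze=25,
  moves=[
    [[0.12,-0.1,0],[0,0,0.046]],
    [[0.12,-0.1,-0.1],[0,0,0.046]],
    [[0.13,-0.1,-0.1],[0,0,0.046]],
    [[0.13,-0.08,-0.15],[0,0,0.046]],
    [[0,0,-0.1],[0,0,0]],
    [[0,0,0],[0,0,0]],
    [[0,0,0],[0,0,0]],
  ],
)

```text
clock: 3.32
ee_pos: [0.6603, -0.0506, 0.1691]
orientation: [0.673, 0.739, 0.001, 0.001]
force: [0.8, -0.2, 0.1]
width: 0.532
finger_force: 0.0
```

Run:
```python
from h import *
p,d,c=take('wrist','w2')
for n in ['knob']:print(proj(c,[.659,-.0505,.093]))
print(robot.read_state()['ee_pos'],robot.read_state()['joints'])
u,v=map(int,proj(c,[.659,-.0505,.093]))
a=p[max(0,v-90):v+60,u-100:u+100];cv2.imwrite('pics/w2c.png',cv2.resize(a,None,fx=4,fy=4,interpolation=cv2.INTER_CUBIC)[:,:,::-1]);print(u,v)
p,d,c=load('w0');vv,uu=np.mgrid[0:200:3,60:200:3];X=np.array([at_d(c,d,u,v) for u,v in zip(uu.ravel(),vv.ravel()) if d[v,u]>0])
k=(X[:,0]>.42)&(X[:,0]<.56)&(X[:,1]<.11)&(X[:,1]>-.1)&(X[:,2]>.02);print(X[k].max(0),X[k].min(0))
```

```text
[np.float64(257.9), np.float64(210.4)]
[ 0.66035    -0.05036649  0.16931831] [-1.80291418e-01  5.22469548e-01  1.45922832e+00 -1.20263838e-04
  1.15694307e+00 -2.73678670e-01]
257 210
[0.42286182 0.05175857 0.02902319] [0.42106592 0.04220905 0.02430171]
```

View pics/w2c.png

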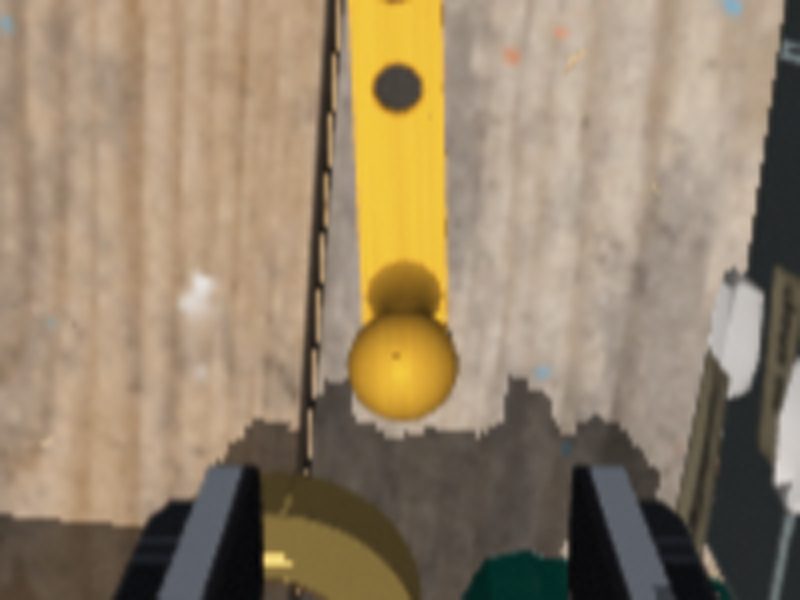

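The ball centre at crop (404,367) agrees with the prediction to within about 1 px and sits centred between the fingers. Descending.

Request:
play_rows(
  moves=[
    [[-0.006,0,-0.15],[0,0,0]],
    [[0,0,-0.13],[0,0,0]],
    [[0,0,-0.085],[0,0,0]],
    [[0,0,0],[0,0,0]],
  ],
)

```text
clock: 3.88
ee_pos: [0.6577, -0.0497, 0.0938]
orientation: [0.673, 0.74, -0.0, -0.001]
force: [-0.2, 0.2, -1.0]
width: 0.531
finger_force: 0.0
```

Request:
play_rows(
  gripper=1,
  squeeze=25,
  moves=[
    [[0,0,0],[0,0,0]],
    [[0,0,0],[0,0,0]],
    [[0,0,0],[0,0,0]],
    [[0,0,0],[0,0,0]],
    [[0,0,0],[0,0,0]],
  ],
)

```text
clock: 4.5
ee_pos: [0.6585, -0.0501, 0.0946]
orientation: [0.673, 0.739, 0.0, 0.0]
force: [-0.2, -1.3, 1.1]
width: 0.237
finger_force: 24.4
```

Run:
```python
from plan import *
a=.18;s1,f1=solve(a);k0=knob(.133,.319,0);print(s1,f1)
w=[k0]+[knob(.133,.319,t*a) for t in(.33,.67,1)]
N=16
w+=[knob(.133+(s1-.133)*t,.319+(f1-.319)*t,a) for t in np.arange(1,N+1)/N]
w=np.array(w);D=np.diff(w,axis=0)/.2;print(D.round(3));print('turn/row',(f1-.319)/N/(np.pi/2));print(w[-1])
```

```text
0.6914783525345791 -0.4730173949977101
[[-0.002  0.015  0.063]
 [-0.002  0.019  0.063]
 [-0.003  0.022  0.06 ]
 [-0.042  0.021  0.   ]
 [-0.043  0.024  0.   ]
 [-0.044  0.027  0.   ]
 [-0.045  0.029  0.   ]
 [-0.045  0.032  0.   ]
 [-0.046  0.034  0.   ]
 [-0.047  0.037  0.   ]
 [-0.047  0.039  0.   ]
 [-0.047  0.042  0.   ]
 [-0.047  0.044  0.   ]
 [-0.047  0.046  0.   ]
 [-0.047  0.048  0.   ]
 [-0.047  0.051  0.   ]
 [-0.047  0.052  0.   ]
 [-0.046  0.054  0.   ]
 [-0.046  0.056  0.   ]]
turn/row -0.03151337085716294
[0.51056208 0.08772046 0.13023531]
```

Request:
play_rows(
  moves=[
    [[-0.002,0.015,0.063],[0,0,0]],
    [[-0.002,0.019,0.063],[0,0,0]],
    [[-0.003,0.022,0.06],[0,0,0]],
    [[-0.042,0.021,0],[0,0,-0.0315]],
    [[-0.043,0.024,0],[0,0,-0.0315]],
    [[-0.044,0.027,0],[0,0,-0.0315]],
    [[-0.045,0.029,0],[0,0,-0.0315]],
    [[-0.045,0.032,0],[0,0,-0.0315]],
  ],
)

```text
clock: 5.5
ee_pos: [0.6126, -0.0118, 0.1323]
orientation: [0.76, 0.65, -0.0, 0.0]
force: [-0.2, -1.8, 0.5]
width: 0.234
finger_force: 24.5
```

Request:
play_rows(
  moves=[
    [[-0.046,0.034,0],[0,0,-0.0315]],
    [[-0.047,0.037,0],[0,0,-0.0315]],
    [[-0.047,0.039,0],[0,0,-0.0315]],
    [[-0.047,0.042,0],[0,0,-0.0315]],
    [[-0.047,0.044,0],[0,0,-0.0315]],
    [[-0.047,0.046,0],[0,0,-0.0315]],
    [[-0.047,0.048,0],[0,0,-0.0315]],
    [[-0.047,0.051,0],[0,0,-0.0315]],
  ],
)

```text
clock: 6.5
ee_pos: [0.5369, 0.0563, 0.1321]
orientation: [0.873, 0.488, -0.001, -0.0]
force: [-1.4, -2.9, -0.7]
width: 0.237
finger_force: 24.6
```

Request:
play_rows(
  moves=[
    [[-0.047,0.052,0],[0,0,-0.0315]],
    [[-0.046,0.054,0],[0,0,-0.0315]],
    [[-0.046,0.056,0],[0,0,-0.0315]],
    [[0,0,0],[0,0,0]],
    [[0,0,0],[0,0,0]],
  ],
)

```text
clock: 7.12
ee_pos: [0.5098, 0.0881, 0.1317]
orientation: [0.906, 0.423, -0.001, 0.0]
force: [-3.4, -2.9, 0.2]
width: 0.235
finger_force: 24.6
```

Run:
```python
from h import *
p,d,c=take('wrist','w3')
s=robot.read_state();print(s['ee_pos'],s['force'],s['joints'])
print(proj(c,[.5495,.1365,.057]))
a=p[0:200,140:390];cv2.imwrite('pics/w3c.png',cv2.resize(a,None,fx=3,fy=3,interpolation=cv2.INTER_CUBIC)[:,:,::-1])
```

```text
[0.50991502 0.08799685 0.13165703] [-3.284783   -2.87393527  0.81284946] [ 3.77422701e-02  3.90703334e-01  1.82099269e+00 -7.34453687e-04
  9.30831081e-01  7.34949368e-01]
[np.float64(257.9), np.float64(130.7)]
```

View pics/w3c.png

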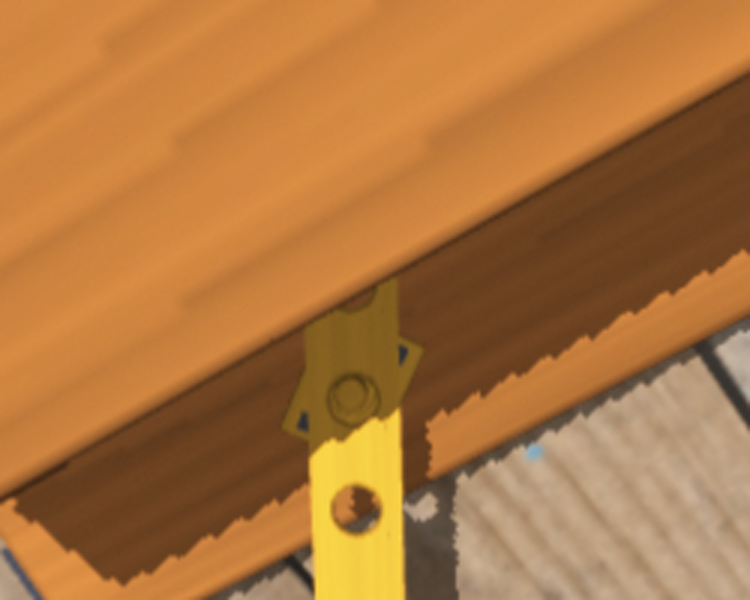

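Through the third hole (rim centre crop (354,400)) the peg tip shows at (350,396). The fourth hole is at (356,510).

Run:
```python
from h import *
from plan import *
p,d,c=load('w3')
# precise-ish: bigger grey crop for numeric print avoided; use read pixels
f=lambda x,y,z:at_z(c,140+(x+.5)/3-.5,(y+.5)/3-.5,z)
pg=f(350,396,.057)[:2]
a=np.arcsin((.1317-.003+.0015-.093+.0007)/.212);print('a',a)
zt=.0485+.14*np.sin(a)+.0025*np.cos(a); z4=zt+.024*np.sin(a)
h=f(354,400,zt)[:2];h4=f(356,510,z4)[:2]
b=(h4-h);print('peg',pg,'holetop',h,'h4',h4,'sep',np.linalg.norm(b),'expected',.024*np.cos(a))
b/=np.linalg.norm(b);n=np.array([-b[1],b[0]])
hu=h+b*(.005*np.sin(a)) # underside centre
e=pg-hu;print('error peg-hole along bar(+to knob) mm',1e3*e@b,'perp',1e3*e@n,'b',b)
for pk in (peg,pg):
    s,ph=solve(a,pk);print(s,ph,knob(s,ph,a),'down',knob(*solve(0,pk),0))
```

```text
a 0.1797398138900897
peg [0.54818854 0.13670968] holetop [0.54982295 0.13687784] h4 [0.5353211  0.11890846] sep 0.023091175147155363 expected 0.023613365771863775
error peg-hole along bar(+to knob) mm 0.2634396207289009 perp -1.1662761404921766 b [-0.62802548 -0.77819277]
0.691541989508405 -0.4729604963174494 [0.51055526 0.08770622 0.13018312] down [0.50557822 0.07945857 0.093     ]
0.6843285644681597 -0.48775686256542006 [0.50852612 0.08849747 0.13018312] down [0.50344324 0.08031194 0.093     ]
```

Request:
play_rows(
  moves=[
    [[-0.0046,-0.004,-0.02],[0,0,0]],
    [[-0.0046,-0.004,-0.02],[0,0,0]],
    [[-0.0046,-0.004,-0.02],[0,0,0]],
    [[-0.0046,-0.004,-0.02],[0,0,0]],
    [[0,0,0],[0,0,0]],
    [[0,0,0],[0,0,0]],
  ],
)

```text
clock: 7.92
ee_pos: [0.5063, 0.0848, 0.1154]
orientation: [0.906, 0.423, -0.001, -0.0]
force: [-3.2, -4.5, 0.8]
width: 0.233
finger_force: 24.6
```

Run:
```python
from h import *
p,d,c=take('wrist','w4')
s=robot.read_state();print(s['ee_pos'],s['force'])
print(proj(c,[.5482,.1367,.057]))
a=p[80:180,200:330];cv2.imwrite('pics/w4c.png',cv2.resize(a,None,fx=6,fy=6,interpolation=cv2.INTER_CUBIC)[:,:,::-1])
```

```text
[0.50629836 0.0847912  0.11545007] [-3.53335621 -3.36963753  0.1435353 ]
[np.float64(256.6), np.float64(126.8)]
```

View pics/w4c.png

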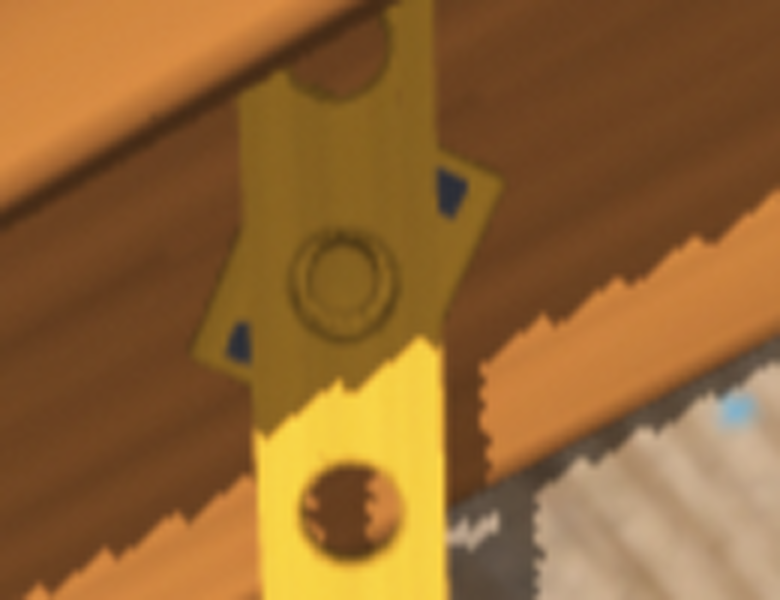

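The peg tip at crop (343,278) is almost centred in the hole rim at (344,285). The fourth hole is at (352,512).

Run:
```python
from h import *
from plan import *
p,d,c=load('w4')
f=lambda x,y,z:at_z(c,200+(x+.5)/6-.5,80+(y+.5)/6-.5,z)[:2]
pg=f(343,278,.057);a=np.arcsin((.1154-.0946+.0002)/.212)
zt=.0485+.14*np.sin(a)+.0025*np.cos(a);h=f(344,285,zt);h4=f(352,512,zt+.024*np.sin(a))
b=h4-h;print(a,pg,h,np.linalg.norm(b),.024*np.cos(a));b/=np.linalg.norm(b);n=np.array([-b[1],b[0]])
e=pg-h-b*.005*np.sin(a);print('err mm along',1e3*e@b,'perp',1e3*e@n,b)
K=lambda a:knob(*solve(a,pg),a)
print(np.round((K(.03)-K(a)),4),np.round(K(0)-K(.03),4))
```

```text
0.09921931730866512 [0.54864361 0.13709166] [0.54878697 0.1369322 ] 0.02335992088583675 0.023881963206724307
err mm along -0.5324749559840839 perp -0.2111778163548726 [-0.61645392 -0.78739099]
[-0.002  -0.003  -0.0144] [-0.0009 -0.0011 -0.0063]
```

Request:
play_rows(
  moves=[
    [[-0.002,-0.002,-0.014],[0,0,0]],
    [[-0.002,-0.002,-0.014],[0,0,0]],
    [[-0.002,-0.002,-0.014],[0,0,0]],
    [[0,0,0],[0,0,0]],
  ],
)

```text
clock: 8.48
ee_pos: [0.505, 0.0836, 0.1069]
orientation: [0.906, 0.423, -0.001, -0.0]
force: [-3.4, -2.6, 0.3]
width: 0.237
finger_force: 24.6
```

The bar's underside is now below the peg tip and the vertical force hasn't risen, so the peg is in the hole. Lowering the rest of the way.

Request:
play_rows(
  moves=[
    [[-0.002,-0.003,-0.015],[0,0,0]],
    [[-0.002,-0.003,-0.015],[0,0,0]],
    [[0,0,0],[0,0,0]],
  ],
)

```text
clock: 8.85
ee_pos: [0.5043, 0.0825, 0.1009]
orientation: [0.906, 0.423, -0.001, -0.0]
force: [-4.0, -4.5, -0.2]
width: 0.236
finger_force: 24.6
```

Request:
play_rows(
  moves=[
    [[-0.002,-0.003,-0.015],[0,0,0]],
    [[-0.002,-0.003,-0.013],[0,0,0]],
    [[0,0,0],[0,0,0]],
  ],
)

```text
clock: 9.22
ee_pos: [0.5038, 0.0816, 0.0955]
orientation: [0.906, 0.423, -0.0, -0.0]
force: [-4.2, -3.2, 1.2]
width: 0.235
finger_force: 24.6
```

Now I'll ease the load onto the peg and then release.

Request:
play_rows(
  moves=[
    [[-0.002,-0.003,-0.003],[0,0,0]],
    [[-0.001,-0.002,0],[0,0,0]],
    [[0,0,0],[0,0,0]],
    [[0,0,0],[0,0,0]],
  ],
)

```text
clock: 9.72
ee_pos: [0.5034, 0.0808, 0.095]
orientation: [0.906, 0.423, 0.0, 0.0]
force: [-2.2, -1.8, 0.8]
width: 0.232
finger_force: 24.7
```

Force is falling, so the peg is taking the load. One more small step.

Request:
play_rows(
  moves=[
    [[-0.002,-0.0025,0],[0,0,0]],
    [[0,0,0],[0,0,0]],
    [[0,0,0],[0,0,0]],
  ],
)

```text
clock: 10.1
ee_pos: [0.5028, 0.0802, 0.0949]
orientation: [0.906, 0.423, 0.0, -0.0]
force: [-1.7, -1.8, 2.1]
width: 0.241
finger_force: 24.6
```

Request:
play_rows(
  gripper=-0.06,
  moves=[
    [[0,0,0],[0,0,0]],
    [[0,0,0],[0,0,0]],
    [[0,0,0],[0,0,0]],
    [[0,0,0],[0,0,0]],
  ],
)

```text
clock: 10.6
ee_pos: [0.5028, 0.0803, 0.0949]
orientation: [0.906, 0.423, 0.0, -0.0]
force: [-0.2, 0.7, -0.2]
width: 0.527
finger_force: 0.0
```

Request:
play_rows(
  moves=[
    [[0,0,0.1],[0,0,0]],
    [[0,0,0.15],[0,0,0]],
    [[0,0,0.2],[0,0,0]],
    [[0,0,0.2],[0,0,0]],
    [[0,0,0],[0,0,0]],
  ],
)

```text
clock: 11.22
ee_pos: [0.5051, 0.0804, 0.228]
orientation: [0.906, 0.423, 0.003, 0.001]
force: [-0.0, -0.2, 0.3]
width: 0.527
finger_force: 0.0
```

Run:
```python
from h import *
p,d,c=take('wrist','w5')
print(robot.read_state()['ee_pos'],robot.read_state()['force'])
cv2.imwrite('pics/w5c.png',cv2.resize(p[40:230,150:370],None,fx=3,fy=3,interpolation=cv2.INTER_CUBIC)[:,:,::-1])
```

```text
[0.50371164 0.08030409 0.22618513] [-0.1139471   0.75263076 -0.0669174 ]
```

View pics/w5c.png

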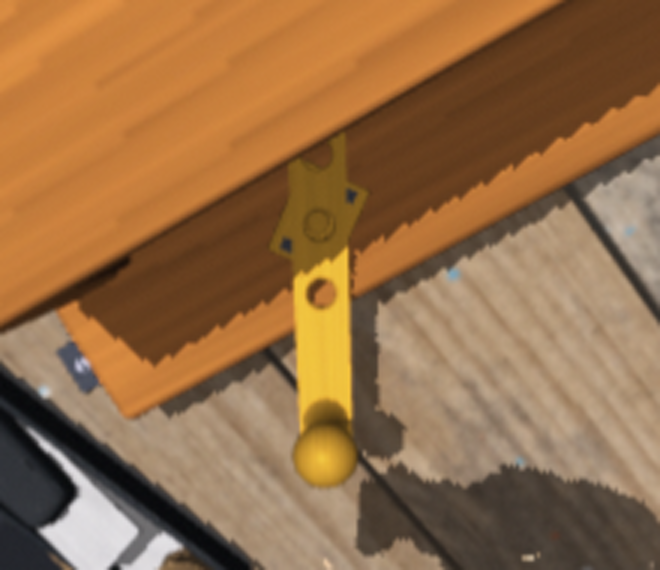

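The peg stands in the third hole at (319,224), with the fourth hole at (321,293) and the knob at (325,455). I'll check the bar's height and the knob position, then hand in.

Run:
```python
from h import *
p,d,c=load('w5')
pts=[at_d(c,d,150+x/3,40+y/3) for x,y in[(325,270),(325,330),(325,380)]]
print(np.round(pts,4), at_z(c,150+325/3,40+455/3,.093))
if all(abs(q[2]-.0535)<.004 for q in pts) and abs(pts[0][2]-pts[2][2])<.003: print(robot.job_done())
```

```text
[[0.5395 0.1217 0.0506]
 [0.5255 0.1051 0.0503]
 [0.5134 0.0906 0.0503]] [0.50339221 0.0786245  0.093     ]
the job is handed in; nothing more can be done
None
```

The third hole sits over the peg with the stay lying level, the gripper has let go and backed off, and the job is handed in; by my geometry the stay holds the sash open at about 0.7 rad, but no verdict came back.

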